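# Top up the two spring-loaded can lanes behind the bar

## Robot

A 7-joint arm with a two-finger parallel gripper is mounted at the origin on the work surface. World frame = base frame: x ahead of the robot, y to its left, z up, the work surface at z = 0. Lengths are in mm, angles in degrees, forces in N, time in s.
With the tool pointing down it reaches from about 425 to 875 mm from the base axis. Payload 8.4 kg.
Tool frame: the origin (TCP) lies between the finger pads; the fingertips stand 14 mm ahead of it and the grasp point (between the pads) lies 5 mm behind it; x points along the fingers, z is the direction in which the jaws open and shut, and the axes are right-handed (so a half turn about x gives the same grasp; the last joint's range is limited). The gripper opens to 87 mm and grips with 3 to 60 N. Pads are 19 mm wide; open, the fingers measure 117 mm over their backs; the gripper's body (75 mm by 190 mm) begins 51 mm behind the grasp point.
Start: joints at [68.171, 19.091, 2.286, 83.961, -0.768, 76.965, -3.352], TCP at [180.733, -624.339, 236.546] pointing down, gripper open.
Joint ranges: [-147.57, 147.57], [-21.85, 119.76], [-74.77, 79.35], [14.55, 137.4], [-85.83, 265.84], [4.83, 119.75], [-152.11, 152.11]. Speed limits (degrees/s): [127.2, 127.2, 159.86, 159.86, 180, 180, 180].

## Interface

Orientations are given as [roll, pitch, yaw] about the fixed x, y, z axes, in that order (R = Rz(yaw) Ry(pitch) Rx(roll)).
In Python, from station import sensors, viewer, close_job, finder gives the robot as it stands.
- The arm moves only by the shell command python3 -m inch 'ROWS'. ROWS is JSON, a list that holds one entry, the list of rows, each a list of 5 numbers: the opening, from 0 (shut) to 1 (fully open), then the shift along the tool's x, y, z each as a share of 0.1 m, from -1 to 1, then the turn about the tool's x as a share of 45 degrees, from -1 to 1. A call has 1 to 10 rows; each row is the pose to reach, as a shift and turn from the pose commanded when the call began, along the tool's axes at that moment; what a row does not reach only later rows make up. A row lasts 1/12 s, in which the tool goes at most 41.7 mm and 7.16 degrees, less where a joint would pass 70% of its speed; a pose out of reach is approached as far as the arm can. A call with a number of a shift or a turn outside -1 to 1 is refused whole. A call with a gripper value outside its range is refused whole. The fingers move at their own pace and stop on an object; the grip force is fixed at half the most. Time passes only in rows, so rows that repeat a pose let the fingers close. It gives the time, the measured TCP pose, the force and the opening at its end, in the units of the state.
- sensors.sense(): the state, without advancing time (a new reading comes with each control period).
- viewer.read_camera(name): name is "scene" or "top" or "wrist"; returns (picture, depth): 400x640x3 uint8, red, green, blue; 400x640 float32, mm along the optical axis (not along the pixel's ray), 0 where there is no reading.
- viewer.camera_model(name): a dict with "mtx" (3x3 intrinsics, pixels), "dist" ([k1, k2, p1, p2, k3] as OpenCV has them; the pictures are not rectified), "pose" (4x4, takes a point from camera to world coordinates); the wrist camera has in their place "tool_from_camera" (4x4, takes a point from camera to tool coordinates, whose origin is the TCP and whose axes are the tool frame's). Camera axes: x right, y down, z forward; pixel columns grow to the right and rows downward; lengths in mm; the calibration is good to about 2 mm. A picture is of the moment at which its call begins: read the wrist's pose just before it. camera_model takes no time and is no camera call.
- close_job(): hands the job in, once; it reports no verdict.
Trained networks look in the newest picture that a camera, given by its name, has taken for a name from the list of things; names that differ only in an ending like _2 or _b are one class to them, and where a whole thing is asked for, a point or a joint stands for the part that bears it (a point fixed in the world has none). Each returns a list of dicts, best first, with "score" (0 to 1); they miss things now and then, are a little off and sometimes report something else, mostly with a low value. They report only what shows in the picture. A call takes as long as a camera call.
- finder.masks_of(camera, query): "mask" (400x640 bool, what is visible of it) and "pixel" ([column, row] in pixels, amid what is visible of it).
The state is a dict: "time": time; "qpos": joint angles; "joint_velocities": joint speeds; "joint_efforts": joint torques, N m; "eef_pos": TCP position; "tcp_rot": TCP orientation; "contact_force": force on the tool from outside, world axes, zero at the start; "torque": the same for the moment, N m; "gripper_width": finger opening in mm.
Only numpy, scipy, OpenCV 4.12 (cv2) and the standard library are available. Lean on these libraries where they do the work, as an engineer would, in place of code of your own. Each camera call takes 0.05 s, during which the arm holds its last target.

## Task

Each of the two spring-loaded can lanes on the shelf board is one can short: load the blue can from the bench into the lane of blue cans and the orange one into the lane of orange cans. Hold the can above the front lip and press it against the row, push the row back on its spring until the can fits behind the lip, set it down gently on the lane floor and let go, so that it stands upright in line. A full lane has hardly any play, so feel for it: never force the row against its end or the can onto the lip, and leave the green cans and the bar things where they are.

Things in the scene. Friction and masses are not known exactly. Their poses are not given: they have to be found in the camera images.
- shelf_board: aluminium shelf board, 320 mm (x) by 220 mm (y) by 20 mm, flat on the bench, with two can lanes along its x: blue cans at y = +65 mm, orange at y = -65 mm. Origin at the centre of its underside; x runs along the lanes from the front lips to the back (roughly away from the robot), z up. The lanes are clipped on firmly, open on top: lip, floor, low side guides, row of cans, pusher
- blue_lip_nominal (a point): point of the board at x -125 mm, y +65 mm: where the inner face of the blue lane's front lip nominally is, at mid-width and at its top edge, 57 mm above the bench. The lip is a clear upright strip 4 mm thick with a red bead. The real lip is up to 15 mm nearer or farther along the lane (not measured, each lane differs): find it by touching the row
- orange_lip_nominal (a point): point of the board at x -125 mm, y -65 mm: where the inner face of the orange lane's front lip nominally is, at mid-width and at its top edge, 57 mm above the bench. The lip is a clear upright strip 4 mm thick with a red bead. The real lip is up to 15 mm nearer or farther along the lane (not measured, each lane differs): find it by touching the row
- blue_can_mid (a point): full blue mixer can to be loaded into the blue lane: aluminium with its sleeve blue and a white band, 53 mm in diameter, 88 mm tall (the lowest 7 mm taper in to 45 mm across, the top 8 mm to 48 mm), about 165 g, upright on the bench left or right of the board; this point is at its centre, 44 mm above its underside
- orange_can_mid (a point): full orange mixer can to be loaded into the orange lane: aluminium with its sleeve orange and a white band, 53 mm in diameter, 88 mm tall (the lowest 7 mm taper in to 45 mm across, the top 8 mm to 48 mm), about 165 g, upright on the bench left or right of the board; this point is at its centre, 44 mm above its underside
- lane_floor (a point): point of the board at x 0, y 0, at the height of the smooth lane floors, 32 mm above the bench. Side guides 57 mm apart, flared outwards at 56 to 64 mm above the bench, keep the cans in line. Each row is three cans like the loose ones and the pusher behind them, sliding together; the front can rests against the lip, its front surface level with the lip's inner face
- row_stroke (a point): point of the board at x 0, y 0, 76 mm above the bench: the height of the centre of a can that stands in a lane. A spring presses each row forward with 3.5 N at the lip and 4 N when pushed back; friction adds about 1 N. A row slides back 56.5 mm from the lip, then stops dead: one can (53 mm) and 3.5 mm of play. Pressing a can on row, lip or floor with over 15 N or so forces the lane
- green_can_a_mid (a point): a green can of the same size (53 mm across, 88 mm tall), another drink, not to be loaded; stays where it stands; this point is at its centre
- green_can_b_mid (a point): a green can of the same size (53 mm across, 88 mm tall), another drink, not to be loaded; stays where it stands; this point is at its centre
- shaker: open steel shaker cup, 86 mm across the rim and 165 mm tall, origin at the centre of its underside; bystander
- tumbler: drinking glass, 78 mm across the rim and 95 mm tall, origin at the centre of its underside; bystander
- jigger: small steel measuring cup, 42 mm across and 75 mm tall, origin at the centre of its underside; bystander

How it is judged (in metres and radians):
On the way:
1. one of the two cans stands in its lane behind the lip, upright and let go (((z of blue_can_mid in the frame of shelf_board between 0.072 and 0.08 m and y of blue_can_mid in the frame of shelf_board between 0.058 and 0.072 m and x of blue_can_mid in the frame of shelf_board between -0.12 and -0.075 m and angle between blue_can_mid's own z axis and vertical below 0.08 rad and contact force between the fingers and blue_can below 0.1 N and linear speed of blue_can below 0.02 m/s) or (z of orange_can_mid in the frame of shelf_board between 0.072 and 0.08 m and y of orange_can_mid in the frame of shelf_board between -0.072 and -0.058 m and x of orange_can_mid in the frame of shelf_board between -0.12 and -0.075 m and angle between orange_can_mid's own z axis and vertical below 0.08 rad and contact force between the fingers and orange_can below 0.1 N and linear speed of orange_can below 0.02 m/s))), for 0.2 s.
At the end, for the whole second after the job is handed in: the blue can stands in the blue lane and the orange can in the orange lane, between the front lip and the row: base on the lane floor within 4 mm, within 7 mm of the lane's centre line, upright within 0.08 rad, at rest and let go (z of blue_can_mid in the frame of shelf_board between 0.072 and 0.08 m and y of blue_can_mid in the frame of shelf_board between 0.058 and 0.072 m and x of blue_can_mid in the frame of shelf_board between -0.12 and -0.075 m and angle between each of blue_can_mid, orange_can_mid's own z axis and vertical below 0.08 rad and contact force between the fingers and blue_can below 0.1 N and linear speed of each of blue_can, orange_can below 0.02 m/s and z of orange_can_mid in the frame of shelf_board between 0.072 and 0.08 m and y of orange_can_mid in the frame of shelf_board between -0.072 and -0.058 m and x of orange_can_mid in the frame of shelf_board between -0.12 and -0.075 m and contact force between the fingers and orange_can below 0.1 N); the robot touches nothing.
It fails at once if a lane is forced: a can in the fingers presses on row, lip, guides and floor with over 20 N in all (contact forces added up) ((contact force between blue_can and shelf_board above 20 N and contact force between the fingers and blue_can above 1 N) or (contact force between orange_can and shelf_board above 20 N and contact force between the fingers and orange_can above 1 N)).
It fails at once if a can is dropped (falls faster than 0.45 m/s, a drop of about 10 mm) ((linear speed of blue_can above 0.45 m/s and contact force between the fingers and blue_can below 0.1 N) or (linear speed of orange_can above 0.45 m/s and contact force between the fingers and orange_can below 0.1 N)).
It fails at once if a can to be loaded is tipped by more than 0.5 rad (angle between any of blue_can_mid, orange_can_mid's own z axis and vertical above 0.5 rad).
It fails at once if a green can or a bar thing is moved by more than 15 mm (distance of any of green_can_a_mid, green_can_b_mid, shaker, tumbler, jigger from where it was at the start of the episode above 0.015 m).
It also fails if it takes over 72 s, if anything falls off the work surface, if the arm or the gripper's body presses on something with over 40 N, if the wrist force passes 120 N, or if a joint passes its speed limit or range.

## Working session

There is one attempt and no reset: what is moved stays moved. The work goes in short steps, Python scripts to look and compute and a shell command to move; the robot and the scene stay as the last step left them, time stands still between calls to the robot, and variables do not carry over. Pictures are saved under pics/ and viewed, and the job is handed in when it is done.

```bash
mkdir -p pics; ls; cat > h.py <<'E'
import numpy as np, cv2
from station import sensors, viewer, close_job, finder
from scipy.spatial.transform import Rotation as R
def save(n,fn):
    im,d=viewer.read_camera(n); cv2.imwrite('pics/'+fn,im[:,:,::-1]); return im,d
def toolT():
    s=sensors.sense(); T=np.eye(4); r=s['tcp_rot']
    T[:3,:3]=R.from_euler('xyz',r,degrees=True).as_matrix(); T[:3,3]=s['eef_pos']; return T
def pose(n):
    c=viewer.camera_model(n)
    return (np.array(c['pose']) if 'pose' in c else toolT()@np.array(c['tool_from_camera'])),np.array(c['mtx']),np.array(c['dist'])
def pts(n,d,mask,P=None):
    Tm,K,D=pose(n) if P is None else P
    v,u=np.nonzero(mask&(d>0)); z=d[v,u]
    n2=cv2.undistortPoints(np.stack([u,v],1).astype(np.float64)[:,None],K,D)[:,0]
    p=np.c_[n2*z[:,None],z]
    return p@Tm[:3,:3].T+Tm[:3,3],u,v
E
python3 - <<'E'
from h import *
print(sensors.sense())
for n in ['scene','top','wrist']:
    im,d=save(n,n+'0.png'); np.save('pics/'+n+'0.npy',d)
    print(n,viewer.camera_model(n))
E
```

```text
pics
{'time': 0.0, 'qpos': array([68.17132268, 19.12990311,  2.28504732, 84.01069293, -0.76627431,
       76.96367729, -3.3521692 ]), 'joint_velocities': array([-0.03331638, -0.03607343,  0.05844366,  0.00346462,  0.06462524,
        0.08521813, -0.05878503]), 'joint_efforts': array([ 1.60286054e-04, -6.56352282e+01,  1.33509569e+00, -4.03791332e+01,
       -5.97159960e-02,  4.47444746e-02,  1.77514671e-04]), 'eef_pos': array([ 180.58465316, -623.96119132,  235.68341677]), 'tcp_rot': array([-175.10145427,   89.91094193,  111.04204946]), 'contact_force': array([-0.10474384, -0.55518723, -0.5924623 ]), 'torque': array([-0.0614971 ,  0.02566861,  0.02736244]), 'gripper_width': 87.0675912001325}
scene {'mtx': array([[440.14571951,   0.        , 326.34125989],
       [  0.        , 440.14571951, 202.31227325],
       [  0.        ,   0.        ,   1.        ]]), 'dist': array([-0.06846351,  0.        ,  0.        ,  0.        ,  0.        ]), 'pose': array([[-7.06691521e-01,  5.18049153e-01, -4.81883979e-01,
         1.07085907e+03],
       [ 7.07218458e-01,  5.37161249e-01, -4.59673629e-
[... 713 characters left out ...]

       [ 0.00000000e+00,  0.00000000e+00,  0.00000000e+00,
         1.00000000e+00]])}
wrist {'mtx': array([[344.31598163,   0.        , 318.16326102],
       [  0.        , 344.31598163, 199.1527154 ],
       [  0.        ,   0.        ,   1.        ]]), 'dist': array([-0.02168095,  0.        ,  0.        ,  0.        ,  0.        ]), 'tool_from_camera': array([[-3.54010321e-04, -2.42360898e-01,  9.70186101e-01,
        -1.47970859e+02],
       [ 1.32517288e-03, -9.70185423e-01, -2.42360245e-01,
         6.55436394e+01],
       [ 9.99999059e-01,  1.19986628e-03,  6.64625741e-04,
         6.88869474e-01],
       [ 0.00000000e+00,  0.00000000e+00,  0.00000000e+00,
         1.00000000e+00]])}
```

View pics/top0.png

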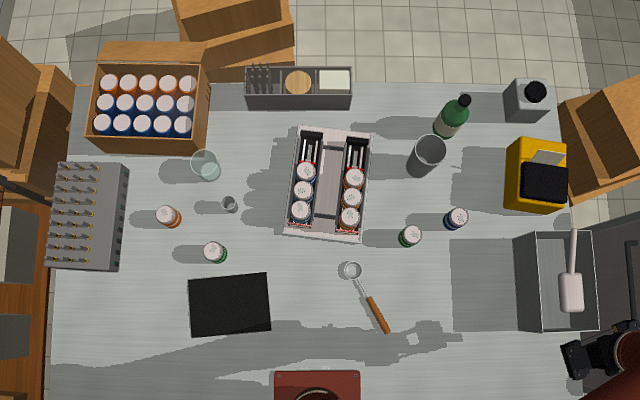

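View pics/scene0.png

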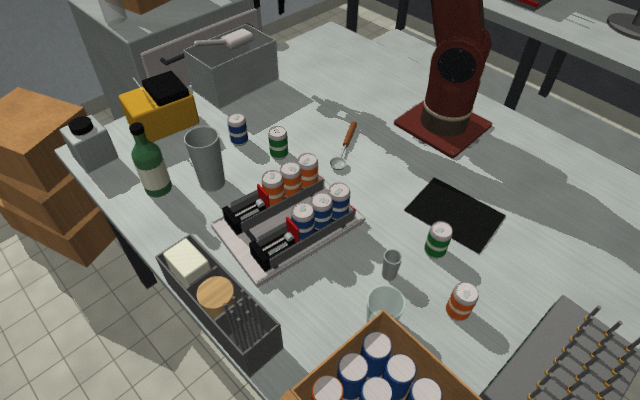

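```bash
python3 - <<'E'
from h import *
import time
im,d=save('top','top1.png')
for q in ['shelf_board','blue_can_mid','orange_can_mid','green_can_a_mid','shaker','tumbler','jigger']:
    for r in finder.masks_of('top',q)[:3]:
        m=r['mask']; p,u,v=pts('top',d,m)
        z=p[:,2]
        if q=='shelf_board':
            np.save('pics/boardmask.npy',m); print(q,r['score'],r['pixel'],m.sum(),len(p)); continue
        zt=np.percentile(z,97); s=abs(z-zt)<5
        t=p[s]; 
        (cx,cy),rad=cv2.minEnclosingCircle(t[:,:2].astype(np.float32))
        print(q,round(r['score'],2),r['pixel'],'ztop',zt.round(1),'mean',t.mean(0).round(1),'circ',cx,cy,rad)
allp,u,v=pts('top',d,np.ones_like(d,bool))
np.save('pics/topp.npy',np.c_[allp,u,v])
m=(allp[:,0]>350)&(allp[:,0]<800)&(abs(allp[:,1])<250)
h,e=np.histogram(allp[m,2],bins=np.arange(-10,200,2)); print([(int(a),int(b)) for a,b in zip(e,h) if b>40])
big=cv2.resize(im[110:260,260:400],None,fx=5,fy=4*1.0); cv2.imwrite('pics/board.png',big[:,:,::-1])
E
```

```text
shelf_board 0.58 [329.4, 188.1] 8633 8599
blue_can_mid 0.76 [456.4, 220.3] ztop 90.1 mean [ 520.1 -381.8   87.6] circ 519.2623901367188 -380.0560302734375 25.714590072631836
orange_can_mid 0.61 [169.3, 214.8] ztop 91.6 mean [529.9 407.   89. ] circ 527.6915283203125 406.79376220703125 24.94652557373047
green_can_a_mid 0.9 [406.2, 233.0] ztop 90.6 mean [ 472.6 -249.8   88.1] circ 472.6507873535156 -249.81178283691406 24.084592819213867
shaker 0.79 [428.0, 157.4] ztop 166.9 mean [ 679.5 -295.8  165.6] circ 680.18603515625 -293.27734375 44.023292541503906
tumbler 0.68 [203.4, 162.0] ztop 98.1 mean [666.6 307.   96.2] circ 669.0217895507812 304.85137939453125 39.91330337524414
jigger 0.65 [226.8, 206.8] ztop 78.6 mean [560.5 238.3  76.6] circ 562.0491333007812 239.75674438476562 20.35647201538086
[(-8, 130), (-6, 604), (-4, 2011), (-2, 3952), (0, 4914), (2, 3727), (4, 1917), (6, 654), (8, 203), (10, 68), (12, 58), (14, 149), (16, 384), (18, 749), (20, 929), (22, 755), (24, 456), (26, 172), (28, 152), (30, 278), (32, 302), (34, 275), (36, 159), (38, 56), (40, 41), (42, 45), (44, 41), (54, 89), (56, 144), (58, 211), (60, 270), (62, 283), (64, 242), (66, 165), (68, 81), (82, 44), (84, 50), (86, 55), (108, 43), (110, 63), (112, 97), (114, 240), (116, 401), (118, 486), (120, 356), (122, 176)]
```

View pics/board.png

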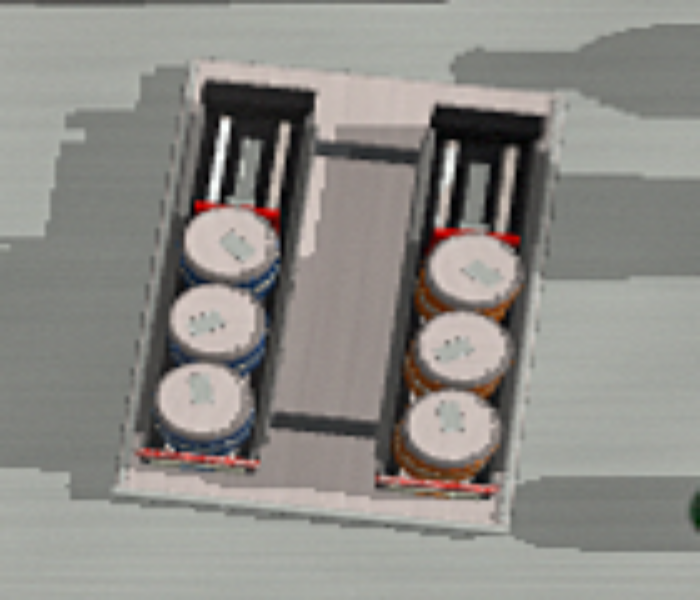

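```bash
python3 - <<'E'
from h import *
print(toolT().round(3))
A=np.load('pics/topp.npy'); p=A[:,:3]; 
# lane can tops
m=(abs(p[:,2]-119)<6)&(abs(p[:,1])<180)&(p[:,0]>400)&(p[:,0]<800)
q=p[m]
import numpy as np
img=np.zeros((400,640),np.uint8); img[A[m,4].astype(int),A[m,3].astype(int)]=255
img=cv2.morphologyEx(img,cv2.MORPH_OPEN,np.ones((3,3)))
n,l,st,c=cv2.connectedComponentsWithStats(img)
lab=l[A[:,4].astype(int),A[:,3].astype(int)]
for i in range(1,n):
    if st[i,4]<60: continue
    t=p[lab==i]; cc,r=cv2.minEnclosingCircle(t[:,:2].astype(np.float32))
    print(st[i],t.mean(0).round(1),np.array(cc).round(1),round(r,1))
# board plane
m=(p[:,2]>13)&(p[:,2]<130)&(abs(p[:,1]-0)<200)&(p[:,0]>380)&(p[:,0]<800)
img=np.zeros((400,640),np.uint8); img[A[m,4].astype(int),A[m,3].astype(int)]=255
n,l,st,c=cv2.connectedComponentsWithStats(img); i=1+st[1:,4].argmax(); print(st[i])
lab=l[A[:,4].astype(int),A[:,3].astype(int)]
b=p[(lab==i)&(abs(p[:,2]-20)<6)]
r=cv2.minAreaRect(b[:,:2].astype(np.float32)); print(r)
cont=max(cv2.findContours((l==i).astype(np.uint8),0,1)[0],key=cv2.contourArea)
print(cv2.minAreaRect(cont))
E
```

```text
[[-0.00000e+00  9.61000e-01  2.78000e-01  1.80721e+02]
 [ 0.00000e+00  2.78000e-01 -9.61000e-01 -6.24333e+02]
 [-1.00000e+00 -0.00000e+00 -0.00000e+00  2.36516e+02]
 [ 0.00000e+00  0.00000e+00  0.00000e+00  1.00000e+00]]
[296 161  20  19 277] [637.7  30.8 118.6] [639.  30.] 25.9
[343 168  21  38 550] [593.1 -94.6 118.8] [594.6 -94.5] 50.8
[294 181  19  18 270] [585.5  36.7 118.9] [585.3  36.8] 25.3
[291 200  19  20 285] [533.3  44.3 118.7] [533.6  43.4] 26.3
[341 207  19  19 290] [515.2 -84.5 118.6] [514.7 -83.9] 26.0
[ 282  125   91  119 8593]
((631.87451171875, -34.25746154785156), (220.9646453857422, 325.6976623535156), 82.45313262939453)
((327.87884521484375, 183.77984619140625), (79.62731170654297, 112.22600555419922), 6.709837436676025)
```

```bash
python3 - <<'E'
from h import *
A=np.load('pics/topp.npy'); p=A[:,:3]
a=np.array([180,-624]);b=np.array([520,-381])
for t in np.linspace(0.2,1,9):
    c=a+t*(b-a); m=np.hypot(p[:,0]-c[0],p[:,1]-c[1])<110
    if m.any(): print(c, np.percentile(p[m,2],[50,99.5]).round())
# row fit
B=np.array([[637.7,30.8],[585.5,36.7],[533.3,44.3]]);
print(np.polyfit(B[:,0],B[:,1],1), np.degrees(np.arctan(np.polyfit(B[:,0],B[:,1],1)[0])))
E
```

```text
[ 248.  -575.4] [104. 501.]
[ 282.  -551.1] [ 54. 494.]
[ 316.  -526.8] [  3. 178.]
[ 350.  -502.5] [  2. 167.]
[ 384.  -478.2] [  1. 151.]
[ 418.  -453.9] [  1. 148.]
[ 452.  -429.6] [ 1. 89.]
[ 486.  -405.3] [ 1. 89.]
[ 520. -381.] [ 1. 90.]
[ -0.12931034 112.97787356] -7.368051071622174
```

```bash
python3 -m inch '[[[1,0,0.3,-0.1,0.13],[1,0,0.6,-0.2,0.27],[1,0,0.9,-0.3,0.4],[1,0,1,-0.35,0.52],[1,0,1,-0.35,0.52],[1,0,1,-0.35,0.52]]]'
```

```text
time: 1.05
eef_pos: [267.5, -562.7, 236.7]
tcp_rot: [-12.6, 90.0, -109.7]
contact_force: [-0.5, 0.1, -0.4]
gripper_width: 87.1
```

```bash
python3 -c "
from h import *;T=toolT();print(T.round(4)); print(np.degrees(np.arctan2(T[1,1],T[0,1])))"
python3 -m inch '[[[1,0,0.25,-0.25,0],[1,0,0.5,-0.5,0],[1,0,0.75,-0.75,0],[1,0,1,-1,0],[1,0,1,-1,0]]]'
python3 -m inch '[[[1,0,0.25,-0.25,0],[1,0,0.5,-0.5,0],[1,0,0.75,-0.75,0],[1,0,1,-1,0],[1,0,1,-1,0],[1,0,1,-1,0]]]'
python3 - <<'E'
from h import *
T=toolT();print(T.round(4)); print(np.degrees(np.arctan2(T[1,1],T[0,1])))
P=pose('wrist'); im,d=save('wrist','w1.png')
for r in finder.masks_of('wrist','blue_can_mid')[:3]:
    p,u,v=pts('wrist',d,r['mask'],P); z=p[:,2]; zt=np.percentile(z,95); t=p[abs(z-zt)<4]
    cc,rr=cv2.minEnclosingCircle(t[:,:2].astype(np.float32)); print(r['score'],r['pixel'],zt,t.mean(0),cc,rr, np.linalg.inv(T)@np.r_[cc,zt,1])
E
```

```text
[[-1.000000e-04  9.924000e-01 -1.230000e-01  2.675034e+02]
 [-4.000000e-04 -1.230000e-01 -9.924000e-01 -5.627019e+02]
 [-1.000000e+00 -1.000000e-04  4.000000e-04  2.367459e+02]
 [ 0.000000e+00  0.000000e+00  0.000000e+00  1.000000e+00]]
-7.065879078725499
time: 1.47
eef_pos: [384.7, -471.8, 236.6]
tcp_rot: [133.5, 89.8, 36.8]
contact_force: [0.7, 0.9, 0.4]
gripper_width: 87.1
time: 1.97
eef_pos: [491.6, -389.2, 236.3]
tcp_rot: [-165.6, 90.0, 97.4]
contact_force: [-0.9, -0.8, 0.6]
gripper_width: 86.6
[[-1.000000e-04  9.926000e-01 -1.218000e-01  4.916097e+02]
 [ 4.000000e-04 -1.218000e-01 -9.926000e-01 -3.892468e+02]
 [-1.000000e+00 -1.000000e-04 -4.000000e-04  2.362748e+02]
 [ 0.000000e+00  0.000000e+00  0.000000e+00  1.000000e+00]]
-6.9948850957205035
0.7 [305.8, 157.9] 87.3648057830196 [ 519.63135274 -384.26308642   85.73054872] (519.5291748046875, -384.4328308105469) 24.35208511352539 [148.9105011   27.14086373  -8.11792656   1.        ]
```

View pics/w1.png

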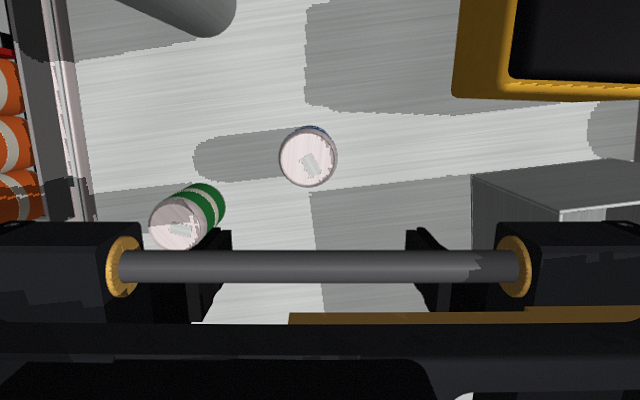

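```bash

python3 -m inch '[[[1,0.3,0.14,-0.04,0],[1,0.6,0.275,-0.08,0],[1,0.85,0.275,-0.08,0],[1,0.85,0.275,-0.08,0]]]'
python3 -m inch '[[[1,0.3,0,0,0],[1,0.6,0,0,0],[1,0.8,0,0,0],[1,0.96,0,0,0],[1,0.96,0,0,0],[1,0.96,0,0,0]]]'
python3 - <<'E'
from h import *
T=toolT();print(T.round(4)); save('wrist','w2.png')
E
```

```text
time: 2.4
eef_pos: [515.3, -385.4, 145.7]
tcp_rot: [-112.1, 89.5, 150.5]
contact_force: [-0.8, 0.4, -1.1]
gripper_width: 87.2
time: 2.9
eef_pos: [517.9, -387.0, 56.5]
tcp_rot: [-46.4, 90.0, -143.8]
contact_force: [0.2, 0.2, 0.6]
gripper_width: 87.4
[[-6.000000e-04  9.917000e-01 -1.282000e-01  5.178979e+02]
 [-5.000000e-04 -1.282000e-01 -9.917000e-01 -3.869763e+02]
 [-1.000000e+00 -6.000000e-04  5.000000e-04  5.650070e+01]
 [ 0.000000e+00  0.000000e+00  0.000000e+00  1.000000e+00]]
```

View pics/w2.png

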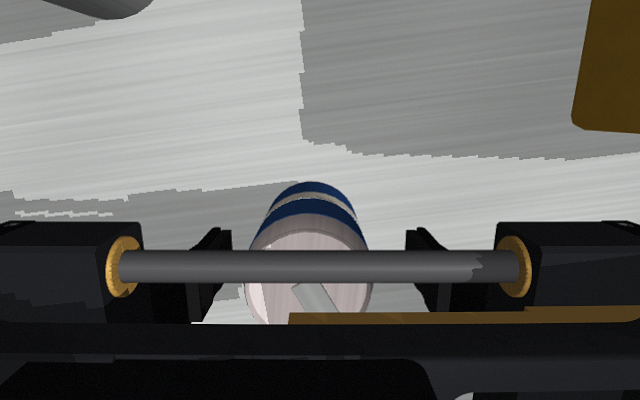

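```bash

python3 -m inch '[[[1,0,0.02,-0.035,0],[1,0,0.02,-0.035,0],[0,0,0.02,-0.035,0],[0,0,0.02,-0.035,0],[0,0,0.02,-0.035,0],[0,0,0.02,-0.035,0],[0,0,0.02,-0.035,0],[0,0,0.02,-0.035,0],[0,0,0.02,-0.035,0],[0,0,0.02,-0.035,0]]]'
python3 - <<'E'
from h import *
T=toolT();print(T.round(4), sensors.sense()['gripper_width']); save('wrist','w3.png')
E
```

```text
time: 3.78
eef_pos: [521.4, -382.2, 55.5]
tcp_rot: [-21.9, 90.0, -119.1]
contact_force: [-1.6, -0.4, 0.2]
gripper_width: 52.2
[[-0.000000e+00  9.920000e-01 -1.264000e-01  5.213877e+02]
 [-1.000000e-04 -1.264000e-01 -9.920000e-01 -3.822202e+02]
 [-1.000000e+00 -0.000000e+00  1.000000e-04  5.553650e+01]
 [ 0.000000e+00  0.000000e+00  0.000000e+00  1.000000e+00]] 52.23834534642444
```

```bash

python3 -m inch '[[[0,-0.15,0,0,0],[0,-0.4,0,0,0],[0,-0.7,0,0,0],[0,-1,0,0,0],[0,-1,0,0,0]]]'
python3 -m inch '[[[0,-0.3,0,-0.1,0],[0,-0.6,-0.1,-0.3,0],[0,-0.6,-0.2,-0.6,0],[0,-0.6,-0.2,-0.9,0],[0,-0.6,-0.2,-1,0]]]'
python3 -m inch '[[[0,0,-0.1,-0.3,0],[0,0,-0.2,-0.6,0],[0,0,-0.3,-1,0]]]'
python3 -m inch '[[[0,0,-0.1,-0.35,0],[0,0,-0.2,-0.7,0],[0,0,-0.3,-1,0]]]'
python3 -m inch '[[[0,0,-0.1,-0.35,0],[0,0,-0.2,-0.7,0],[0,0,-0.34,-1,0],[0,0,-0.34,-1,0],[0,0,-0.34,-1,0]]]'
python3 - <<'E'
from h import *
T=toolT();print(T.round(4), sensors.sense()['gripper_width']);P=pose('wrist')
im,d=save('wrist','w4.png'); np.save('pics/w4d.npy',d); np.save('pics/w4P.npy',P[0])
E
```

```text
time: 4.25
eef_pos: [524.0, -383.6, 162.1]
tcp_rot: [64.8, 89.5, -32.4]
contact_force: [1.3, -0.4, 0.3]
gripper_width: 52.4
time: 4.67
eef_pos: [515.1, -275.4, 215.9]
tcp_rot: [157.2, 89.9, 60.2]
contact_force: [1.0, -0.4, -1.7]
gripper_width: 52.3
time: 4.92
eef_pos: [496.0, -178.0, 214.7]
tcp_rot: [-60.7, 89.9, -158.1]
contact_force: [1.4, 0.2, -1.8]
gripper_width: 52.5
time: 5.17
eef_pos: [479.3, -71.9, 215.1]
tcp_rot: [-118.1, 90.0, 144.8]
contact_force: [0.3, 0.6, -1.3]
gripper_width: 52.3
time: 5.58
eef_pos: [458.3, 30.8, 215.3]
tcp_rot: [-29.2, 90.0, -126.2]
contact_force: [-0.4, -0.3, -1.6]
gripper_width: 52.6
[[-2.000000e-04  9.925000e-01 -1.222000e-01  4.583243e+02]
 [-2.000000e-04 -1.222000e-01 -9.925000e-01  3.080720e+01]
 [-1.000000e+00 -1.000000e-04  3.000000e-04  2.153164e+02]
 [ 0.000000e+00  0.000000e+00  0.000000e+00  1.000000e+00]] 52.56074445705255
```

View pics/w4.png

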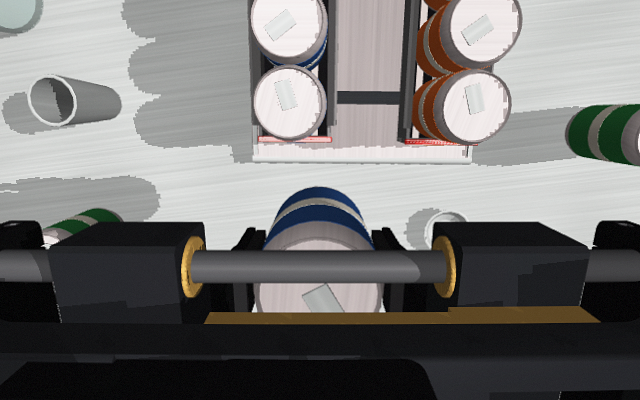

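```bash
cat > lane.py <<'E'
from h import *
def analyse(T,P,im,d):
    p,u,v=pts('wrist',d,np.ones_like(d,bool),P)
    pb=(p-T[:3,3])@T[:3,:3]   # tool coords
    m=(abs(p[:,2]-119)<8)&(v<215)
    img=np.zeros((400,640),np.uint8); img[v[m],u[m]]=255
    img=cv2.morphologyEx(img,cv2.MORPH_OPEN,np.ones((5,5)))
    n,l,st,c=cv2.connectedComponentsWithStats(img); lab=l[v,u]
    for i in range(1,n):
        if st[i,4]<300: continue
        # circle fit to outline in pixels -> tool coordinates at z=120
        t=p[lab==i]; tb=pb[lab==i]; cc,r=cv2.minEnclosingCircle(tb[:,1:].astype(np.float32))
        print('top',st[i],'world',t.mean(0).round(1),'tool yz mean',tb[:,1:].mean(0).round(1),'circ',np.round(cc,1),round(r,1))
    return p,pb,u,v
E
python3 - <<'E'
from lane import *
T=toolT();P=pose('wrist'); d=np.load('pics/w4d.npy'); im=cv2.imread('pics/w4.png')[:,:,::-1]
p,pb,u,v=analyse(T,P,im,d)
# board front/side edges: points z 15..25
m=(abs(p[:,2]-20)<5)&(v<180)&(u>240)&(u<480)
r=cv2.minAreaRect(pb[m][:,1:].astype(np.float32)); print(r)
# red beads
im=im.astype(int); red=(im[...,0]>170)&(im[...,1]<130)&(im[...,2]<130)&(np.arange(400)[:,None]>130)&(np.arange(400)[:,None]<150)
mm=red[v,u]
for lo,hi in((240,350),(390,490)):
    s=mm&(u>lo)&(u<hi); q=p[s]; qb=pb[s]; k=abs(q[:,2]-57)<8
    print('bead',k.sum(),len(k),q[k].mean(0).round(1),qb[k].mean(0).round(1),qb[k].min(0).round(1),qb[k].max(0).round(1),'slope',np.degrees(np.arctan(np.polyfit(qb[k][:,2],qb[k][:,1],1)[0])))
# guides: z~60 points on rows 20..130
for z0 in (60,):
    s=(abs(p[:,2]-z0)<5)&(v<130)&(u>230)&(u<490)
    for lo,hi in((-200,-60),(-60,30),(30,60),(60,200)):
        pass
    h,e=np.histogram(pb[s][:,2],bins=np.arange(-80,200,2)); print([(int(a),int(b)) for a,b in zip(e,h) if b>10])
E
```

```text
top [ 250    0   77   62 4059] world [580.8  32.9 117.4] tool yz mean [120.7 -19. ] circ [125.5 -19.5] 26.3
top [ 443    0   79   67 4400] world [564.  -93.5 117.4] tool yz mean [119.9 108.5] circ [122.3 109.1] 25.9
top [ 253   65   73   76 4342] world [533.4  39.1 117.5] tool yz mean [ 72.9 -19.2] circ [ 72.6 -19.7] 26.2
top [ 436   70   76   74 4408] world [515.3 -87.  117.5] tool yz mean [ 70.7 108.1] circ [ 70.3 109.6] 26.0
((91.45250701904297, 45.09455108642578), (150.25909423828125, 220.06777954101562), 0.1730484962463379)
bead 14 14 [505.   45.9  56.6] [158.6  43.9 -22.4] [157.7  42.1 -52.1] [159.5  46.4  12.2] slope 0.2726163465353737
bead 105 115 [487.8 -70.4  56.9] [158.4  41.4  95.1] [156.2  39.6  78.5] [160.2  43.3 141.5] slope -3.0641786165190137
[(-56, 223), (-54, 183), (-52, 135), (-50, 88), (-48, 13), (8, 198), (10, 329), (12, 303), (14, 311), (16, 113), (72, 54), (74, 344), (76, 233), (78, 217), (80, 196), (82, 101), (84, 103), (86, 51), (88, 35), (90, 20), (92, 15), (94, 28), (96, 29), (98, 26), (100, 18), (140, 12), (142, 12)]
```

```bash
python3 - <<'E'
from lane import *
T=toolT();P=pose('wrist'); d=np.load('pics/w4d.npy')
p,u,v=pts('wrist',d,np.ones_like(d,bool),P); pb=(p-T[:3,3])@T[:3,:3]
m=(v>185)&(v<320)&(u>240)&(u<400)
h,e=np.histogram(pb[m][:,0],bins=np.arange(-80,60,4)); print([(int(a),int(b)) for a,b in zip(e,h) if b>10])
# held can: bottom z
for lo,hi in((-40,-25),(-25,-10),(-10,10)):
    s=m&(pb[:,0]>lo)&(pb[:,0]<hi); q=pb[s]
    print(lo,s.sum(), q[:,1].max(), np.percentile(q[:,2],[0.5,50,99.5]).round(1), q[:,1].mean())
s=m&(abs(pb[:,0]+32)<5); q=pb[s]; 
# outline circle fit (top rim r=24)
im=np.zeros((400,640),np.uint8)
print(cv2.minEnclosingCircle(q[:,1:].astype(np.float32)))
for row in (285,290,295,300):
    s=m&(v==row); print(row,[(int(a),*b.round(1)) for a,b in zip(u[s],pb[s])][::8])
E
```

```text
[(-76, 3630), (-72, 1545), (-40, 13), (-36, 778), (-32, 4417), (-28, 932), (-24, 577), (-20, 359), (-16, 317), (-12, 410), (-8, 396), (-4, 382), (0, 349), (4, 394), (8, 314), (12, 220), (16, 109), (20, 145), (24, 135), (28, 130), (32, 105), (36, 112), (40, 104), (44, 54)]
-40 5883 24.558388912839952 [-27.2   1.1  30.2] 4.057056623408325
-25 1708 25.592740608265714 [-31.    1.1  34. ] 19.429724109230452
-10 1897 25.608814071689295 [-33.8   1.2  35.8] 16.925952430107067
((-0.8950238823890686, 1.6310738325119019), 29.609413146972656)
285 [(241, np.float64(-34.6), np.float64(5.4), np.float64(-27.2)), (249, np.float64(-29.8), np.float64(2.9), np.float64(-25.3)), (257, np.float64(-32.3), np.float64(4.2), np.float64(-21.8)), (265, np.float64(-30.3), np.float64(3.1), np.float64(-19.2)), (273, np.float64(-30.4), np.float64(3.2), np.float64(-16.2)), (281, np.float64(-30.7), np.float64(3.3), np.float64(-13.1)), (289, np.float64(-30.9), np.float64(3.5), np.float64(-10.1)), (297, np.float64(-30.2), np.float64(3.1), np.float64(-7.2)), (305, np.float64(-30.0), np.float64(3.0), np.float64(-4.2)), (3
[... 3691 characters left out ...]
), np.float64(-4.1)), (313, np.float64(-32.9), np.float64(-1.6), np.float64(-1.1)), (321, np.float64(-32.0), np.float64(-2.1), np.float64(1.9)), (329, np.float64(-30.2), np.float64(-3.2), np.float64(4.9)), (337, np.float64(-30.7), np.float64(-2.9), np.float64(8.0)), (345, np.float64(-29.7), np.float64(-3.5), np.float64(11.1)), (353, np.float64(-29.4), np.float64(-3.7), np.float64(14.2)), (361, np.float64(-31.1), np.float64(-2.7), np.float64(17.0)), (369, np.float64(-30.3), np.float64(-3.1), np.float64(20.2)), (377, np.float64(-30.6), np.float64(-3.0), np.float64(23.2)), (385, np.float64(-27.9), np.float64(-4.5), np.float64(26.8)), (393, np.float64(-34.9), np.float64(-0.5), np.float64(28.2))]
```

```bash

python3 -m inch '[[[0,0.2,0.05,-0.1,0],[0,0.5,0.08,-0.21,0],[0,0.8,0.08,-0.21,0],[0,0.94,0.08,-0.21,0],[0,0.94,0.08,-0.21,0],[0,0.94,0.08,-0.21,0],[0,0.94,0.08,-0.21,0]]]'
python3 - <<'E'
from lane import *
T=toolT();print(T.round(4),sensors.sense()['contact_force']);P=pose('wrist')
im,d=save('wrist','w5.png'); p,pb,u,v=analyse(T,P,im,d)
m=(abs(p[:,2]-20)<6)&(v<230)&(u>150)&(u<600)
print(cv2.minAreaRect(pb[m][:,1:].astype(np.float32)))
E
```

```text
time: 6.22
eef_pos: [470.4, 48.2, 122.6]
tcp_rot: [104.7, 89.9, 7.3]
contact_force: [0.6, -0.6, -1.9]
gripper_width: 52.4
[[ 1.300000e-03  9.918000e-01 -1.277000e-01  4.703633e+02]
 [ 2.000000e-04 -1.277000e-01 -9.918000e-01  4.823490e+01]
 [-1.000000e+00  1.200000e-03 -3.000000e-04  1.226064e+02]
 [ 0.000000e+00  0.000000e+00  0.000000e+00  1.000000e+00]] [ 0.5586687  -0.56083254 -1.92965144]
top [ 252    0  121   57 5083] world [571.6  36.6 117.2] tool yz mean [101.9  -1.4] circ [111.   -1.8] 25.2
top [ 558    0   82   63 4388] world [555.6 -82.9 117.1] tool yz mean [101.2 119.2] circ [102.6 122.1] 22.3
top [  257    59   114   118 10560] world [533.8  41.4 117.7] tool yz mean [63.8 -1.4] circ [62.9 -1.5] 26.2
top [ 540   66  100  115 9467] world [515.8 -81.3 117.4] tool yz mean [ 61.6 122.6] circ [ 61.4 127.4] 26.0
top [288 201  38  14 318] world [494.9  49.4 118.9] tool yz mean [24.2 -4.3] circ [23.2 -4.8] 8.9
((73.26891326904297, 63.1867561340332), (219.3887176513672, 132.6390838623047), 89.85212707519531)
```

View pics/w5.png

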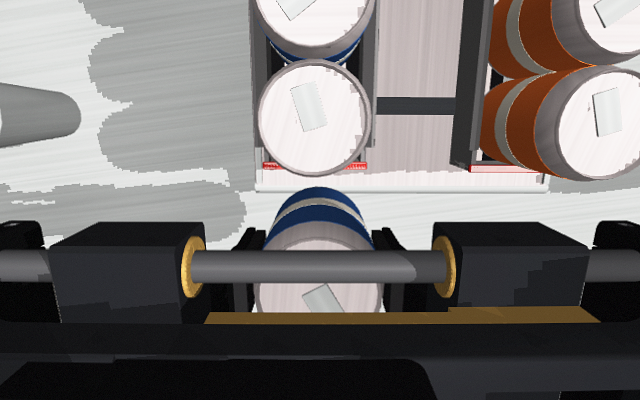

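```bash
cat > s.py <<'E'
from h import *
T=toolT(); s=sensors.sense(); f=T[:3,:3].T@s['contact_force']; q=np.array([np.cos(np.radians(-7.3)),np.sin(np.radians(-7.3))])
e=s['eef_pos']
print('along',round(e[0]*q[0]+e[1]*q[1],2),'left',round(-e[0]*q[1]+e[1]*q[0],2),'z',round(e[2],2),'tool f',f.round(2),'yaw',np.degrees(np.arctan2(T[1,1],T[0,1])).round(2),'w',round(s['gripper_width'],2),'t',round(s['time'],2))
E
python3 s.py
python3 -m inch '[[[0,0.01,0.03,-0.028,0],[0,0.01,0.05,-0.028,0],[0,0.01,0.05,-0.028,0],[0,0.01,0.05,-0.028,0]]]' >/dev/null; python3 s.py
python3 -m inch '[[[0,0,0,0,0],[0,0,0,0,0]]]'>/dev/null; python3 s.py
python3 -m inch '[[[0,0,0.01,0,0],[0,0,0.02,0,0],[0,0,0.02,0,0]]]'>/dev/null; python3 s.py
```

```text
along 460.6 left 107.82 z 122.93 tool f [ 1.99 -0.59 -0.08] yaw -7.32 w 52.3 t 6.27
along 464.76 left 111.08 z 120.92 tool f [ 1.69 -0.   -0.34] yaw -7.25 w 52.3 t 6.6
along 464.39 left 110.98 z 120.63 tool f [ 1.47  0.1  -0.46] yaw -7.25 w 52.07 t 6.77
along 466.61 left 110.95 z 120.58 tool f [ 2.39  0.44 -0.64] yaw -7.26 w 52.15 t 7.02
```

```bash

for i in 1; do python3 -m inch '[[[0,0,0.01,0,0],[0,0,0.02,0,0],[0,0,0.02,0,0]]]'>/dev/null; python3 s.py; done
python3 -m inch '[[[0,0,0.01,0,0],[0,0,0.01,0,0]]]'>/dev/null; python3 s.py
python3 -m inch '[[[0,0,0.01,0,0],[0,0,0.01,0,0]]]'>/dev/null; python3 s.py
python3 -m inch '[[[0,0,0.01,0,0],[0,0,0.01,0,0]]]'>/dev/null; python3 s.py
python3 -m inch '[[[0,0,0.01,0,0],[0,0,0.01,0,0]]]'>/dev/null; python3 s.py
python3 -m inch '[[[0,0,0.01,0,0],[0,0,0.01,0,0]]]'>/dev/null; python3 s.py
```

```text
along 468.65 left 110.99 z 120.6 tool f [ 2.48 -0.21 -0.37] yaw -7.26 w 52.08 t 7.27
along 469.58 left 110.98 z 120.57 tool f [ 2.12  0.1  -0.29] yaw -7.26 w 52.58 t 7.43
along 470.58 left 110.98 z 120.58 tool f [0.97 0.3  0.  ] yaw -7.26 w 52.57 t 7.6
along 471.58 left 110.98 z 120.6 tool f [1.31 0.32 0.38] yaw -7.26 w 52.47 t 7.77
along 471.98 left 111.01 z 120.44 tool f [ 0.99 -2.36  0.75] yaw -7.25 w 51.94 t 7.93
along 472.95 left 111.03 z 120.39 tool f [-0.53 -4.13  1.21] yaw -7.25 w 52.31 t 8.1
```

```bash

python3 -m inch '[[[0,0,0.04,0,0],[0,0,0.08,0,0],[0,0,0.12,0,0],[0,0,0.16,0,0],[0,0,0.2,0,0],[0,0,0.24,0,0],[0,0,0.28,0,0],[0,0,0.3,0,0],[0,0,0.3,0,0]]]'>/dev/null; python3 s.py
python3 -m inch '[[[0,0,0.04,0,0],[0,0,0.08,0,0],[0,0,0.12,0,0],[0,0,0.16,0,0],[0,0,0.18,0,0],[0,0,0.2,0,0],[0,0,0.2,0,0]]]'>/dev/null; python3 s.py
```

```text
along 503.48 left 110.95 z 120.33 tool f [ 1.72 -1.83  0.31] yaw -7.26 w 52.63 t 8.85
along 523.36 left 110.92 z 120.32 tool f [ 1.84 -4.52  0.7 ] yaw -7.26 w 52.37 t 9.43
```

```bash

python3 -m inch '[[[0,0,0.01,0,0],[0,0,0.02,0,0],[0,0,0.02,0,0]]]'>/dev/null; python3 s.py
python3 -m inch '[[[0,0,0.01,0,0],[0,0,0.01,0,0]]]'>/dev/null; python3 s.py
python3 - <<'E'
from lane import *
T=toolT();P=pose('wrist')
im,d=save('wrist','w6.png'); p,pb,u,v=analyse(T,P,im,d)
E
```

```text
along 525.19 left 110.9 z 120.34 tool f [ 2.14 -2.67  0.99] yaw -7.26 w 52.35 t 9.68
along 526.19 left 110.96 z 120.36 tool f [ 1.8  -4.    0.52] yaw -7.26 w 52.39 t 9.85
top [ 261    0  122   84 8440] world [631.3  29.  117.6] tool yz mean [96.3  2. ] circ [104.1   2. ] 26.0
top [ 567    0   73   94 6040] world [614.6 -87.9 117. ] tool yz mean [ 94.5 120.1] circ [ 95.3 125.4] 24.0
top [  265    87   114   115 10280] world [588.   34.5 117.7] tool yz mean [52.7  2.1] circ [51.4  2.1] 26.1
top [ 547   97   93  112 8752] world [568.4 -87.  117.3] tool yz mean [ 48.5 125. ] circ [ 48.3 130.6] 25.9
top [290 203  59  12 502] world [559.7  39.  118.7] tool yz mean [24.1  1.2] circ [21.5  1.3] 13.7
```

View pics/w6.png

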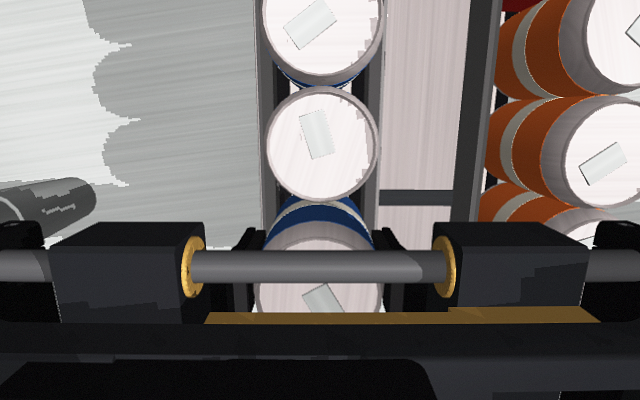

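```bash

python3 -m inch '[[[0,0.03,0.003,0.003,0],[0,0.05,0.003,0.003,0],[0,0.06,0.003,0.003,0],[0,0.06,0.003,0.003,0]]]'>/dev/null; python3 s.py
python3 -m inch '[[[0,0.02,0,0,0],[0,0.03,0,0,0],[0,0.03,0,0,0]]]'>/dev/null; python3 s.py
python3 -m inch '[[[0,0.02,0,0,0],[0,0.03,0,0,0],[0,0.03,0,0,0]]]'>/dev/null; python3 s.py
python3 -m inch '[[[0,0.02,0,0,0],[0,0.03,0,0,0],[0,0.03,0,0,0]]]'>/dev/null; python3 s.py
```

```text
along 526.91 left 110.89 z 114.5 tool f [ 2.05 -3.45 -0.35] yaw -7.25 w 52.74 t 10.23
along 526.79 left 110.74 z 111.39 tool f [ 2.39 -2.85 -0.27] yaw -7.26 w 52.35 t 10.48
along 526.69 left 110.69 z 108.29 tool f [ 2.05 -2.47 -0.75] yaw -7.26 w 52.86 t 10.73
along 526.66 left 110.69 z 105.29 tool f [ 2.09 -2.6  -0.31] yaw -7.26 w 52.11 t 10.98
```

```bash

python3 -m inch '[[[0,0.01,0,0,0],[0,0.02,0,0,0],[0,0.02,0,0,0]]]'>/dev/null; python3 s.py
python3 -m inch '[[[0,0.01,0,0,0],[0,0.02,0,0,0],[0,0.02,0,0,0]]]'>/dev/null; python3 s.py
python3 -m inch '[[[0,0.01,0,0,0],[0,0.02,0,0,0],[0,0.02,0,0,0]]]'>/dev/null; python3 s.py
python3 -m inch '[[[0,0.02,0,0,0],[0,0.04,0,0,0],[0,0.05,0,0,0],[0,0.05,0,0,0]]]'>/dev/null; python3 s.py
```

```text
along 526.68 left 110.74 z 103.4 tool f [ 0.86 -3.84 -1.13] yaw -7.26 w 52.74 t 11.23
along 526.67 left 110.72 z 101.35 tool f [ 1.47 -4.25  0.57] yaw -7.26 w 52.34 t 11.48
along 526.71 left 110.73 z 99.36 tool f [ 1.84 -3.75 -0.84] yaw -7.26 w 52.22 t 11.73
along 526.7 left 110.66 z 94.19 tool f [ 2.2  -2.68  0.49] yaw -7.26 w 52.28 t 12.07
```

```bash

python3 -m inch '[[[0,0.02,0,0,0],[0,0.03,0,0,0],[0,0.04,0,0,0],[0,0.04,0,0,0]]]'>/dev/null; python3 s.py
python3 -m inch '[[[0,0.01,0,0,0],[0,0.01,0,0,0]]]'>/dev/null; python3 s.py
python3 -m inch '[[[0,0.01,0,0,0],[0,0.01,0,0,0]]]'>/dev/null; python3 s.py
```

```text
along 526.67 left 110.72 z 90.31 tool f [ 1.87 -3.08  0.3 ] yaw -7.25 w 52.52 t 12.4
along 526.67 left 110.74 z 89.44 tool f [ 1.89 -3.69  0.35] yaw -7.25 w 52.65 t 12.57
along 526.67 left 110.76 z 88.44 tool f [ 1.38 -3.41 -0.61] yaw -7.25 w 52.36 t 12.73
```

```bash

python3 -m inch '[[[0,0.005,0,0,0],[0,0.005,0,0,0]]]'>/dev/null; python3 s.py
python3 -m inch '[[[0,0.005,0,0,0],[0,0.005,0,0,0]]]'>/dev/null; python3 s.py
```

```text
along 526.71 left 110.75 z 88.03 tool f [-0.53 -2.72 -0.25] yaw -7.25 w 52.16 t 12.9
along 526.72 left 110.74 z 87.54 tool f [-0.34 -4.09  0.23] yaw -7.26 w 52.45 t 13.07
```

```bash

python3 -m inch '[[[0.85,0,0,0,0],[0.85,0,0,0,0],[0.85,0,0,0,0],[0.85,0,0,0,0],[0.85,0,0,0,0]]]'; python3 s.py
python3 -m inch '[[[0.85,-0.15,0,0,0],[0.85,-0.45,0,0,0],[0.85,-0.8,0,0,0],[0.85,-1,0,0,0],[1,-1,0,0,0]]]'; python3 s.py
python3 - <<'E'
from lane import *
T=toolT();P=pose('wrist')
im,d=save('wrist','w7.png'); p,pb,u,v=analyse(T,P,im,d)
E
```

```text
time: 13.48
eef_pos: [537.0, 42.8, 87.8]
tcp_rot: [101.6, 90.0, 4.4]
contact_force: [0.3, 0.2, -0.3]
gripper_width: 72.1
along 527.16 left 110.71 z 87.78 tool f [ 0.29  0.26 -0.26] yaw -7.27 w 72.12 t 13.48
time: 13.9
eef_pos: [539.2, 43.3, 192.7]
tcp_rot: [99.0, 89.5, 1.8]
contact_force: [1.4, -0.8, 0.4]
gripper_width: 76.0
along 529.32 left 111.5 z 192.66 tool f [-0.35  1.53  0.58] yaw -7.26 w 75.98 t 13.9
top [296   0  53  12 469] world [667.6  24.2 115.3] tool yz mean [129.2   2.9] circ [132.   3.] 15.8
top [ 281   14   82   88 5588] world [637.3  28.1 117.6] tool yz mean [98.6  2.9] circ [98.9  3. ] 26.2
top [ 486   19   88   87 5842] world [619.9 -98.6 117.5] tool yz mean [ 97.4 130.7] circ [ 97.3 131.7] 26.1
top [ 283  104   78   79 4796] world [586.2  34.7 117.6] tool yz mean [47.1  2.7] circ [46.  3.] 26.2
top [ 478  108   82   78 5027] world [568.2 -91.9 117.5] tool yz mean [ 45.3 130.6] circ [ 44.5 131.8] 26.1
top [ 285  185   71   30 1627] world [547.4  40.2 116.8] tool yz mean [8.  2.1] circ [0.4 2.1] 24.3
top [ 475  188   69   27 1404] world [530.7 -86.6 117.3] tool yz mean [  7.4 130. ] circ [  1.1 131.3] 22.1
```

View pics/w7.png

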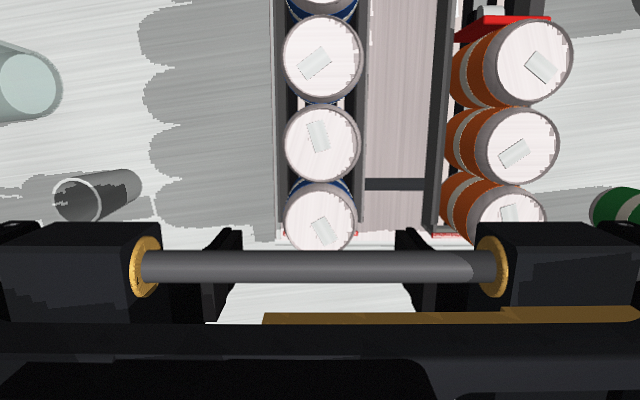

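```bash

python3 -m inch '[[[1,-0.2,-0.05,-0.3,0],[1,-0.4,-0.1,-0.65,0],[1,-0.4,-0.15,-1,0]]]'
python3 -m inch '[[[1,0,-0.05,-0.35,0],[1,0,-0.1,-0.7,0],[1,0,-0.2,-1,0]]]'
python3 -m inch '[[[1,0,-0.05,-0.35,0],[1,0,-0.1,-0.7,0],[1,0,-0.2,-1,0]]]'
python3 -m inch '[[[1,0,-0.2,-0.2,0],[1,0,-0.3,-0.4,0],[1,0,-0.3,-0.5,0],[1,0,-0.3,-0.5,0],[1,0,-0.3,-0.5,0]]]'
cat > can.py <<'E'
from h import *
T=toolT();P=pose('wrist'); im,d=save('wrist','w8.png')
for r in finder.masks_of('wrist','orange_can_mid')[:4]:
    p,u,v=pts('wrist',d,r['mask'],P); z=p[:,2]; zt=np.percentile(z,95); t=p[abs(z-zt)<4]
    cc,rr=cv2.minEnclosingCircle(t[:,:2].astype(np.float32)); print(round(r['score'],2),r['pixel'],zt,t.mean(0).round(1),np.round(cc,1),rr, (np.linalg.inv(T)@np.r_[t.mean(0)[:2],zt,1]).round(1))
E
python3 can.py; python3 s.py
```

```text
time: 14.2
eef_pos: [535.5, 144.9, 230.3]
tcp_rot: [106.9, 89.8, 9.5]
contact_force: [1.2, 0.6, -0.4]
gripper_width: 86.5
time: 14.45
eef_pos: [526.9, 247.6, 226.3]
tcp_rot: [-92.0, 89.9, 170.7]
contact_force: [0.3, -0.2, -0.7]
gripper_width: 87.3
time: 14.7
eef_pos: [519.8, 349.1, 226.0]
tcp_rot: [-66.2, 89.9, -163.5]
contact_force: [0.5, -0.0, -0.3]
gripper_width: 87.0
time: 15.12
eef_pos: [496.9, 400.1, 226.5]
tcp_rot: [-26.8, 89.9, -124.0]
contact_force: [0.1, -1.4, -0.3]
gripper_width: 87.1
0.7 [307.8, 156.0] 87.51288303880379 [528.  405.4  85.8] [527.7 405.6] 24.36648178100586 [139.   30.2  -9.3   1. ]
along 442.9 left 458.97 z 226.95 tool f [ 0.54  0.67 -0.56] yaw -7.39 w 86.63 t 15.22
```

View pics/w8.png

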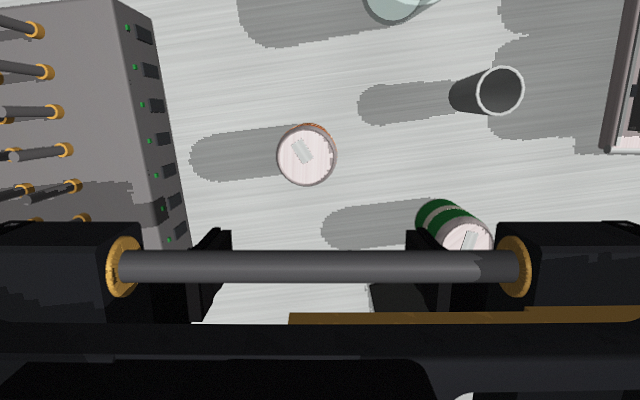

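```bash
python3 - <<'E'
from h import *
A=np.load('pics/topp.npy'); p=A[:,:3]
T=toolT(); c=np.array([528,405.4]); q=p[:,:2]-c; y=q@T[:2,1]; z=q@T[:2,2]
for lo in range(-180,181,20):
    m=(abs(y)<45)&(z>=lo)&(z<lo+20)
    if m.any(): print(lo, np.percentile(p[m,2],[50,99]).round(1))
E
```

```text
-180 [76.4 83.1]
-160 [48.4 80.1]
-140 [1.4 6.2]
-120 [1.4 7.1]
-100 [1.1 8.6]
-80 [1.4 7. ]
-60 [1.  7.7]
-40 [ 2.5 92.1]
-20 [83.8 92.4]
0 [53.5 91.7]
20 [ 3.  86.8]
40 [1.4 5.9]
60 [1.  6.9]
80 [1.3 8. ]
100 [1.4 7.7]
120 [1.6 8. ]
140 [ 1.6 78.2]
160 [ 1.6 76.6]
180 [0.5 7.2]
```

```bash

python3 -m inch '[[[1,0.3,0.15,-0.05,0],[1,0.6,0.3,-0.108,0],[1,0.8,0.305,-0.108,0],[1,0.8,0.305,-0.108,0]]]'
python3 -m inch '[[[1,0.3,0,0,0],[1,0.6,0,0,0],[1,0.8,0,0,0],[1,0.9,0,0,0],[1,0.9,0,0,0],[1,0.9,0,0,0]]]'
python3 s.py
python3 - <<'E'
from h import *
save('wrist','w9.png')
E
```

```text
time: 15.55
eef_pos: [528.1, 403.6, 142.2]
tcp_rot: [-38.8, 89.6, -136.3]
contact_force: [-0.1, -0.5, -1.1]
gripper_width: 86.8
time: 16.05
eef_pos: [528.7, 407.7, 59.1]
tcp_rot: [130.7, 89.9, 33.4]
contact_force: [0.3, 0.1, 0.4]
gripper_width: 87.1
along 472.56 left 471.61 z 59.06 tool f [-0.44  0.3  -0.11] yaw -7.29 w 87.12 t 16.05
```

View pics/w9.png

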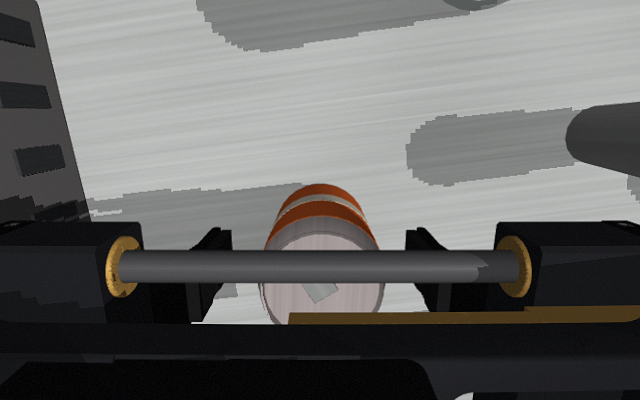

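```bash

python3 -m inch '[[[1,0.025,0,0,0],[1,0.025,0,0,0],[0,0.025,0,0,0],[0,0.025,0,0,0],[0,0.025,0,0,0],[0,0.025,0,0,0],[0,0.025,0,0,0],[0,0.025,0,0,0],[0,0.025,0,0,0]]]'>/dev/null
python3 s.py
python3 -m inch '[[[0,-0.15,0,0,0],[0,-0.4,0,0,0],[0,-0.7,0,0,0],[0,-1,0,0,0],[0,-1,0,0,0]]]'; python3 s.py
```

```text
along 471.96 left 471.4 z 55.05 tool f [-0.97  0.48  0.46] yaw -7.26 w 52.14 t 16.85
time: 17.27
eef_pos: [530.1, 410.2, 163.1]
tcp_rot: [136.9, 89.4, 39.6]
contact_force: [0.6, 0.4, 0.1]
gripper_width: 52.2
along 473.64 left 474.22 z 163.11 tool f [-0.07  0.5  -0.46] yaw -7.25 w 52.24 t 17.27
```

```bash

python3 -m inch '[[[0,-0.3,0,0.1,0],[0,-0.5,-0.1,0.35,0],[0,-0.5,-0.18,0.7,0],[0,-0.5,-0.18,1,0]]]'
python3 -m inch '[[[0,0,0,0.35,0],[0,0,0,0.7,0],[0,0,0,1,0]]]'
python3 -m inch '[[[0,0,0,0.35,0],[0,0,0,0.7,0],[0,0,0,1,0]]]'
python3 -m inch '[[[0,0,0,0.35,0],[0,0,0,0.7,0],[0,0,0,1,0]]]'; python3 s.py
python3 -m inch '[[[0,0,0,0.35,0],[0,0,0,0.6,0],[0,0,0,0.8,0],[0,0,0,0.9,0],[0,0,0,0.9,0],[0,0,0,0.9,0]]]'; python3 s.py
python3 - <<'E'
from lane import *
T=toolT();P=pose('wrist')
im,d=save('wrist','w10.png'); p,pb,u,v=analyse(T,P,im,d)
m=(abs(p[:,2]-20)<5)&(v<200)&(u>100)&(u<560)
print(cv2.minAreaRect(pb[m][:,1:].astype(np.float32)))
E
```

```text
time: 17.6
eef_pos: [496.1, 311.1, 207.4]
tcp_rot: [136.0, 89.8, 38.8]
contact_force: [0.1, -0.6, -1.6]
gripper_width: 52.6
time: 17.85
eef_pos: [484.4, 209.4, 205.9]
tcp_rot: [78.1, 89.9, -19.2]
contact_force: [0.2, -0.2, -1.5]
gripper_width: 52.5
time: 18.1
eef_pos: [471.7, 110.2, 206.0]
tcp_rot: [83.6, 89.9, -13.7]
contact_force: [0.3, 0.1, -1.3]
gripper_width: 52.7
time: 18.35
eef_pos: [459.0, 11.1, 206.0]
tcp_rot: [82.8, 89.9, -14.5]
contact_force: [0.9, 0.2, -2.0]
gripper_width: 52.0
along 453.91 left 69.34 z 206.02 tool f [ 2.01  0.88 -0.34] yaw -7.29 w 52.02 t 18.35
time: 18.85
eef_pos: [448.5, -75.2, 205.5]
tcp_rot: [135.0, 90.0, 37.8]
contact_force: [0.5, 0.7, -1.5]
gripper_width: 52.3
along 454.44 left -17.62 z 205.49 tool f [ 1.5   0.41 -0.71] yaw -7.25 w 52.35 t 18.85
top [  79    0   83   68 4665] world [581.1  33.7 117.4] tool yz mean [ 117.7 -124.7] circ [ 120.8 -125.6] 25.6
top [ 283    0   79   69 4628] world [563.5 -93.2 117.5] tool yz mean [116.3   3.4] circ [119.7   3.4] 26.1
top [  90   70   79   78 4754] world [532.9  40.7 117.2] tool yz mean [  69.  -125.6] circ [  68.6 -125.9] 25.9
top [ 285   72   76   78 4622] world [514.9 -87.1 117.6] tool yz mean [67.3  3.4] circ [67.   3.7] 26.3
((88.52870178222656, -0.1140289306640625), (342.034423828125, 150.5340118408203), 89.93643188476562)
```

View pics/w10.png

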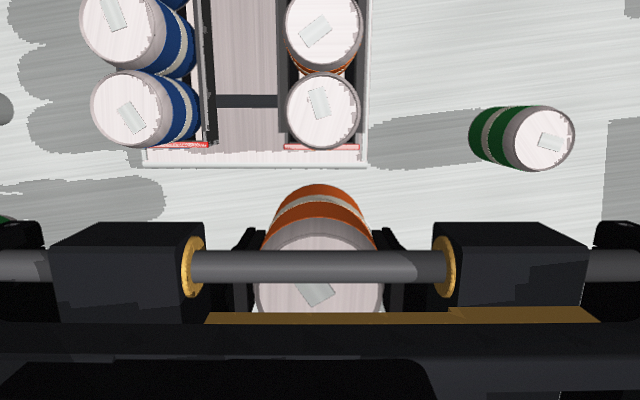

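```bash

python3 -m inch '[[[0,0.3,0.05,0.019,0],[0,0.6,0.08,0.019,0],[0,0.8,0.08,0.019,0],[0,0.848,0.08,0.019,0],[0,0.848,0.08,0.019,0],[0,0.848,0.08,0.019,0],[0,0.848,0.08,0.019,0]]]'>/dev/null; python3 s.py
python3 - <<'E'
from lane import *
T=toolT();P=pose('wrist')
im,d=save('wrist','w11.png'); p,pb,u,v=analyse(T,P,im,d)
m=(abs(p[:,2]-20)<6)&(v<230)&(u>20)&(u<500)
print(cv2.minAreaRect(pb[m][:,1:].astype(np.float32)))
m=(v>185)&(v<320)&(u>240)&(u<400)&(abs(pb[:,0])<15)
print(pb[m][:,1].max())
E
```

```text
along 463.41 left -19.83 z 121.86 tool f [ 0.09 -0.3  -1.18] yaw -7.21 w 52.74 t 19.48
top [   0    0   74   65 4198] world [571.4  26.  116.7] tool yz mean [ 100.2 -118. ] circ [ 100.9 -121.1] 21.6
top [ 258    0  123   68 6482] world [555.8 -92.4 117.4] tool yz mean [99.6  1.3] circ [108.8   1. ] 25.6
top [   0   69   91  115 8526] world [531.8  35.4 117. ] tool yz mean [  59.8 -122.4] circ [  59.8 -128.7] 25.8
top [  263    72   114   116 10388] world [515.5 -87.2 117.7] tool yz mean [59.   1.2] circ [58.1  1.2] 26.2
top [284 198  71  17 583] world [481.9 -83.  118.9] tool yz mean [25.2  1.3] circ [21.1  1.2] 16.7
((71.521484375, -63.2926025390625), (135.69476318359375, 220.56265258789062), 0.4856213629245758)
34.5815714741426
```

View pics/w11.png

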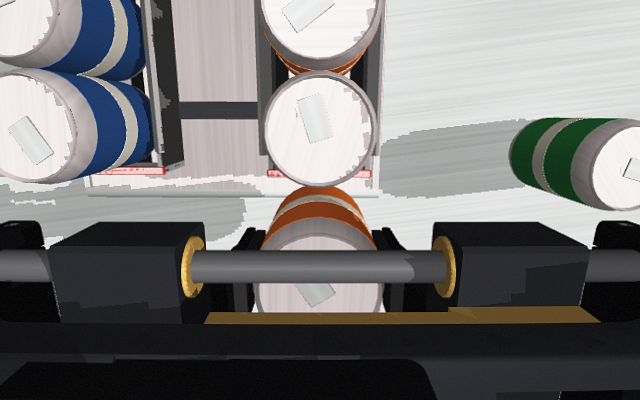

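```bash

python3 -m inch '[[[0,0,0.01,0,0],[0,0,0.03,0,0],[0,0,0.03,0,0],[0,0,0.03,0,0]]]'>/dev/null; python3 s.py
python3 -m inch '[[[0,0,0.01,0,0],[0,0,0.01,0,0]]]'>/dev/null; python3 s.py
python3 -m inch '[[[0,0,0.01,0,0],[0,0,0.01,0,0]]]'>/dev/null; python3 s.py
python3 -m inch '[[[0,0,0.01,0,0],[0,0,0.01,0,0]]]'>/dev/null; python3 s.py
python3 -m inch '[[[0,0,0.01,0,0],[0,0,0.01,0,0]]]'>/dev/null; python3 s.py
```

```text
along 465.59 left -20.42 z 120.56 tool f [ 2.02 -0.35 -0.14] yaw -7.26 w 52.49 t 19.87
along 466.46 left -20.42 z 120.31 tool f [ 2.29 -0.1   0.32] yaw -7.26 w 52.47 t 20.03
along 467.46 left -20.43 z 120.25 tool f [ 2.58 -0.21 -0.19] yaw -7.26 w 52.74 t 20.2
along 468.24 left -20.42 z 120.18 tool f [ 1.72 -0.34  0.94] yaw -7.26 w 52.56 t 20.37
along 468.72 left -20.42 z 120.05 tool f [-0.83 -3.56  1.01] yaw -7.26 w 51.95 t 20.53
```

```bash

python3 -m inch '[[[0,0,0.04,-0.004,0],[0,0,0.08,-0.008,0],[0,0,0.12,-0.008,0],[0,0,0.16,-0.008,0],[0,0,0.2,-0.008,0],[0,0,0.24,-0.008,0],[0,0,0.28,-0.008,0],[0,0,0.3,-0.008,0],[0,0,0.3,-0.008,0]]]'>/dev/null; python3 s.py
python3 -m inch '[[[0,0,0.04,0,0],[0,0,0.08,0,0],[0,0,0.12,0,0],[0,0,0.16,0,0],[0,0,0.18,0,0],[0,0,0.2,0,0],[0,0,0.2,0,0]]]'>/dev/null; python3 s.py
python3 -m inch '[[[0,0,0.01,0,0],[0,0,0.02,0,0],[0,0,0.02,0,0]]]'>/dev/null; python3 s.py
python3 - <<'E'
from lane import *
T=toolT();P=pose('wrist')
im,d=save('wrist','w12.png'); p,pb,u,v=analyse(T,P,im,d)
E
```

```text
along 499.03 left -20.04 z 119.86 tool f [ 1.1  -2.98  2.03] yaw -7.28 w 52.44 t 21.28
along 518.94 left -19.93 z 119.87 tool f [ 1.19 -3.05  1.24] yaw -7.28 w 52.48 t 21.87
along 520.77 left -19.83 z 119.9 tool f [ 2.35 -3.48  1.67] yaw -7.27 w 52.46 t 22.12
top [   0    0   72   76 4696] world [625.8  17.7 116.8] tool yz mean [  97.8 -116.9] circ [  97.8 -119.7] 21.5
top [ 258    0  125   79 7989] world [610.2 -99.4 117.5] tool yz mean [97.1  1.3] circ [105.2   1.5] 26.0
top [   0   79   90  115 8627] world [584.1  27.5 117.2] tool yz mean [  55.2 -121.3] circ [  55.4 -127.7] 26.0
top [  262    83   116   132 11013] world [566.2 -93.9 117.8] tool yz mean [52.8  1.3] circ [48.7  1.3] 30.3
top [  8 198  69  17 921] world [553.8  36.8 116. ] tool yz mean [  23.9 -126.7] circ [  21.5 -128.9] 16.4
```

View pics/w12.png

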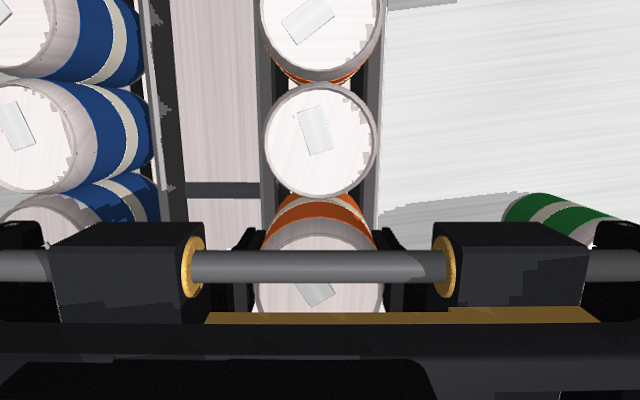

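```bash

python3 -m inch '[[[0,0,0.01,0,0],[0,0,0.02,0,0],[0,0,0.021,0,0],[0,0,0.021,0,0]]]'>/dev/null; python3 s.py
python3 -m inch '[[[0,0.03,0,0,0],[0,0.05,0,0,0],[0,0.06,0,0,0],[0,0.06,0,0,0]]]'>/dev/null; python3 s.py
python3 -m inch '[[[0,0.02,0,0,0],[0,0.03,0,0,0],[0,0.03,0,0,0]]]'>/dev/null; python3 s.py
python3 -m inch '[[[0,0.02,0,0,0],[0,0.03,0,0,0],[0,0.03,0,0,0]]]'>/dev/null; python3 s.py
```

```text
along 522.94 left -19.71 z 119.96 tool f [ 2.34 -4.07  0.83] yaw -7.26 w 52.02 t 22.5
along 523.53 left -19.14 z 114.17 tool f [ 1.64 -3.26  0.06] yaw -7.23 w 52.3 t 22.83
along 523.49 left -19.42 z 111.1 tool f [ 1.37 -3.72 -0.39] yaw -7.25 w 52.03 t 23.08
along 523.36 left -19.61 z 107.98 tool f [ 2.68 -3.91  0.16] yaw -7.25 w 52.57 t 23.33
```

```bash

python3 -m inch '[[[0,0.02,0,0,0],[0,0.03,0,0,0],[0,0.03,0,0,0]]]'>/dev/null; python3 s.py
python3 -m inch '[[[0,0.01,0,0,0],[0,0.02,0,0,0],[0,0.02,0,0,0]]]'>/dev/null; python3 s.py
python3 -m inch '[[[0,0.01,0,0,0],[0,0.02,0,0,0],[0,0.02,0,0,0]]]'>/dev/null; python3 s.py
python3 -m inch '[[[0,0.01,0,0,0],[0,0.02,0,0,0],[0,0.02,0,0,0]]]'>/dev/null; python3 s.py
```

```text
along 523.33 left -19.63 z 104.95 tool f [ 1.75 -2.93  0.69] yaw -7.26 w 52.49 t 23.58
along 523.32 left -19.59 z 103.06 tool f [ 0.76 -3.62  0.06] yaw -7.26 w 52.17 t 23.83
along 523.37 left -19.57 z 101.04 tool f [ 0.52 -4.38  1.01] yaw -7.25 w 52.05 t 24.08
along 523.42 left -19.55 z 99.07 tool f [ 0.09 -3.7  -0.08] yaw -7.25 w 52.21 t 24.33
```

```bash

python3 -m inch '[[[0,0.01,0,0,0],[0,0.02,0,0,0],[0,0.03,0,0,0],[0,0.03,0,0,0]]]'>/dev/null; python3 s.py
python3 -m inch '[[[0,0.02,0,0,0],[0,0.04,0,0,0],[0,0.05,0,0,0],[0,0.05,0,0,0]]]'>/dev/null; python3 s.py
python3 -m inch '[[[0,0.01,0,0,0],[0,0.02,0,0,0],[0,0.02,0,0,0]]]'>/dev/null; python3 s.py
python3 -m inch '[[[0,0.01,0,0,0],[0,0.01,0,0,0]]]'>/dev/null; python3 s.py
```

```text
along 523.44 left -19.59 z 96.03 tool f [ 0.58 -3.55 -0.88] yaw -7.26 w 52.08 t 24.67
along 523.34 left -19.57 z 90.9 tool f [ 1.75 -3.84  0.17] yaw -7.25 w 52.66 t 25.0
along 523.33 left -19.57 z 89.05 tool f [ 1.62 -3.04 -1.04] yaw -7.26 w 52.19 t 25.25
along 523.41 left -19.54 z 88.15 tool f [ 0.67 -4.11 -0.52] yaw -7.26 w 52.5 t 25.42
```

```bash

python3 -m inch '[[[0,0.005,0,0,0],[0,0.005,0,0,0]]]'>/dev/null; python3 s.py
python3 -m inch '[[[0,0.003,0,0,0],[0,0.003,0,0,0]]]'>/dev/null; python3 s.py
```

```text
along 523.39 left -19.57 z 87.72 tool f [-0.02 -2.96 -0.18] yaw -7.25 w 52.61 t 25.58
along 523.38 left -19.55 z 87.46 tool f [-1.51 -4.26 -0.55] yaw -7.25 w 52.78 t 25.75
```

On the floor; release and lift.

```bash

python3 -m inch '[[[0.85,0,0,0,0],[0.85,0,0,0,0],[0.85,0,0,0,0],[0.85,0,0,0,0],[0.85,0,0,0,0]]]'>/dev/null; python3 s.py
python3 -m inch '[[[0.85,-0.15,0,0,0],[0.85,-0.45,0,0,0],[0.85,-0.8,0,0,0],[0.85,-1,0,0,0],[1,-1,0,0,0]]]'>/dev/null; python3 s.py
python3 -m inch '[[[1,-0.3,-0.3,0,0],[1,-0.6,-0.6,0,0],[1,-0.8,-0.9,0,0],[1,-0.8,-1,0,0],[1,-0.8,-1,0,0],[1,-0.8,-1,0,0]]]'>/dev/null; python3 s.py
python3 - <<'E'
from lane import *
T=toolT();P=pose('wrist')
im,d=save('wrist','w13.png'); p,pb,u,v=analyse(T,P,im,d)
im,d=save('top','t2.png'); cv2.imwrite('pics/t2b.png',cv2.resize(im[110:270,140:500],None,fx=2.2,fy=2.2)[:,:,::-1]); save('scene','s2.png')
for q in ['green_can_a_mid','shaker','tumbler','jigger']:
    for r in finder.masks_of('top',q)[:2]:
        p,u,v=pts('top',d,r['mask']); zt=np.percentile(p[:,2],97); t=p[abs(p[:,2]-zt)<5]
        print(q,round(r['score'],2),zt.round(1),t.mean(0).round(1))
E
```

```text
along 523.87 left -19.57 z 87.69 tool f [-0.12  1.09 -0.06] yaw -7.26 w 72.07 t 26.17
along 526.14 left -19.45 z 192.55 tool f [0.07 0.54 0.4 ] yaw -7.26 w 76.04 t 26.58
along 423.51 left -19.77 z 267.1 tool f [-0.32  0.05  0.03] yaw -7.27 w 86.96 t 27.08
top [ 124    0   66   37 1959] world [574.3  34.3 117.1] tool yz mean [ 141.7 -126.7] circ [ 149.  -127.2] 25.2
top [ 287    0   64   39 2064] world [556.9 -92.4 117.2] tool yz mean [140.5   1.2] circ [149.   1.] 25.7
top [ 131   40   62   64 3151] world [532.6  40.9 117.1] tool yz mean [  99.5 -128. ] circ [  99.3 -129. ] 25.8
top [ 288   42   62   65 3164] world [514.  -86.8 117.3] tool yz mean [97.3  1. ] circ [97.4  1. ] 26.3
green_can_a_mid 0.73 90.8 [ 472.9 -254.5   88.1]
shaker 0.57 166.9 [ 682.2 -293.3  165.5]
tumbler 0.87 97.8 [672.1 300.7  96.4]
tumbler 0.26 122.2 [641.6 -22.5 120.1]
jigger 0.58 77.7 [562.7 241.5  75.8]
```

View pics/w13.png

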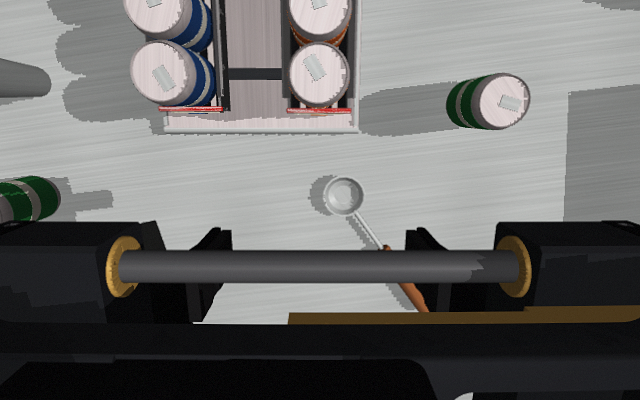

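View pics/s2.png

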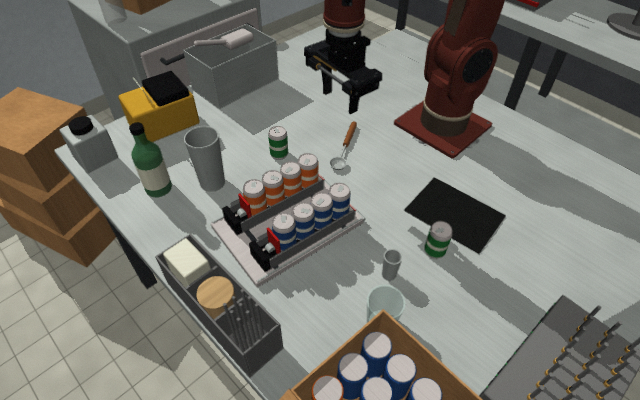

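Both lanes now hold four upright cans: in w13.png the new front cans are at (160,72) and (319,75), directly behind the red beads. The bystanders have not moved and the arm is clear.

```bash
python3 -c "
from station import close_job
print(close_job())"
```

```text
the job is handed in; nothing more can be done
None
```

Both cans are loaded: the blue can is in the blue lane and the orange can in the orange lane. I handed the job in at about 27 s of the 72 s allowed.

- **Loading:** I gripped each can across its lane and found the row by touch. I pushed the row back about 55 mm, lowered the can to the floor by feel, and released it. Tool force readings between the small steps peaked at about 4.5 N, with no sign of the end stop or a jam on the lip.
- **Last checks:** The wrist and scene pictures show four upright cans in each lane, with the front cans right behind the lips. Their tops are level with the rest of the row and in line with it to about 1 mm. The arm is clear and reads no force.
- **Bystanders:** The green can found in the top picture, the shaker, tumbler and jigger read within about 8 mm of their first measurements, which I put down to camera noise. I did not re-measure the second green can; it only looked unmoved in the pictures.
- **Disagreements:** Depth readings put can tops in the lanes about 2.5 mm low, equally for old and new cans. The wrist camera showed a held can about 1.2 mm off centre, so I corrected for that when lining up the lanes.

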